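Swing a stool rail round its stop post into the drilling jig

ROBOT

A 6-joint arm with a two-finger parallel gripper is mounted at the origin on a cart in front of the work surface, level with it; the furniture and walls round the work are solid. World frame = base frame: x ahead of the robot, y to its left, z up, the work surface at z = 0. Lengths are in m, angles in rad, forces in N, time in s.
With the tool pointing down it reaches from about 0.35 to 0.725 m from the base axis. Payload 4.3 kg.
Tool frame: the origin (TCP) lies at the very end of the fingers, on their centre line; the grasp point (between the pads) lies 19 mm behind it; z points along the fingers, y is the direction in which the jaws open and shut (so a half turn about z gives the same grasp; the last joint's range is limited). The gripper opens to 85 mm and grips with 20 to 120 N. Pads are 22 mm wide; open, the fingers measure 114 mm over their backs; the gripper's body (76 mm by 85 mm) begins 54 mm behind the grasp point. The pads swing forward as they close: fully open they stand 13 mm farther back than shut.
Start: joints at [-1.215, 0.377, 0.081, 1.274, 0, 1.46], TCP at [0.258, -0.514, 0.231] pointing down, gripper open.
Joint ranges: [-2.72, 2.72], [-0.84, 1.66], [-1.02, 1.22], [-1.77, 2.12], [-1.37, 1.28], [-3.14, 3.14]. Speed limits (rad/s): [2.57, 2.57, 3.14, 3.14, 3.14, 3.14].

INTERFACE

Orientations are given as [roll, pitch, yaw] about the fixed x, y, z axes, in that order (R = Rz(yaw) Ry(pitch) Rx(roll)).
In Python, from workcell import ctrl, optics, close_job gives the robot as it stands.
- The arm moves only by the shell command python3 -m handwheel 'ROWS' [FORCE]. ROWS is JSON, one flat list of numbers, 7 for each row, row after row: the shift along the tool's x, y, z in cm, then the turn, a rotation vector about the tool's x, y, z in degrees, then the gripper's target within -1 to 1 (shut at 1, half-way at 0, fully open at -1). In form: [dx, dy, dz, ax, ay, az, grip, dx, dy, dz, ax, ay, az, grip, ...]. A call has 1 to 20 rows; each row is the pose to reach, as a shift and turn from the pose measured when the call began, along the tool's axes at that moment; what a row does not reach only later rows make up. A row lasts 1/10 s, in which the tool goes at most 50 mm and 8.59 degrees, less where a joint would pass 70% of its speed; a pose out of reach is approached as far as the arm can. A call with a gripper value outside its range is refused whole. The fingers move at their own pace and stop on an object; FORCE is the grip in N (left out, the last holds). Time passes only in rows, so rows that repeat a pose let the fingers close. It gives the time, the measured TCP pose, the force and the opening at its end, in the units of the state.
- ctrl.state(): the state, without advancing time (a new reading comes with each control period).
- optics.read_camera(name): name is "scene" or "side" or "wrist"; returns the picture (480x640x3 uint8, red, green, blue); there is no depth.
- optics.camera_info(name): a dict with "mtx" (3x3 intrinsics, pixels), "rvec" (rotation vector, rad) and "tvec" (3), from world to camera coordinates, as OpenCV has them. Camera axes: x right, y down, z forward; pixel columns grow to the right and rows downward; lengths in m; the calibration is good to about 2 mm. The wrist camera is an equidistant fisheye: a pixel r from the principal point sees the ray r / f radians off the axis. A picture is of the moment at which its call begins: read the wrist's pose just before it. camera_info takes no time and is no camera call; for the wrist camera it gives the pose at the moment of the call.
- close_job(): hands the job in, once; it reports no verdict.
Trained networks look in the newest picture that a camera, given by its name, has taken for a name from the list of things; names that differ only in an ending like _2 or _b are one class to them, and where a whole thing is asked for, a point or a joint stands for the part that bears it (a point fixed in the world has none). Each returns a list of dicts, best first, with "p" (0 to 1); they miss things now and then, are a little off and sometimes report something else, mostly with a low value. They report only what shows in the picture. A call takes as long as a camera call.
- optics.look_for(label, camera): "uv" ([column, row] in pixels, amid what is visible of it).
- optics.place_of(label, camera): "uv" ([column, row] in pixels: a listed point, or the origin of a listed thing).
The state is a dict: "clock": time; "q": joint angles; "qvel": joint speeds; "effort": joint torques, N m; "ee_pos": TCP position; "tcp_rot": TCP orientation; "ft_force": force on the tool from outside, world axes, zero at the start; "moment": the same for the moment, N m; "finger_gap": finger opening in m.
Only numpy, scipy, OpenCV 4.12 (cv2) and the standard library are available. Lean on these libraries where they do the work, as an engineer would, in place of code of your own. Each camera call takes 0.05 s, during which the arm holds its last target. There are 200 camera calls.

TASK

Load the stool rail into the drilling jig, ready to be bored: lay it slantwise on the jig's board, clear of the drill plate, with its hollowed end bearing on the round stop post, then, with that end kept against the post, swing the free end in under the drill plate until the rail is flush along both fence blocks and the spring catch has dropped in front of it. Work by feel: the lips of the hollow are thin and crush easily, so bear on the post only lightly, never force the rail anywhere in the jig, and leave the square-ended offcut and the tape roll where they are. At the end the rail lies by itself in the jig, its hollow still snug against the post.

Things in the scene. Friction and masses are not known exactly. Their poses are not given: they have to be found in the camera images.
- rail: The stool rail: a plain beech bar 200 long (along its y), 30 wide (x), 18 high (z), about 100 g. Origin: centre of its underside. Its -y end is hollowed out across the whole height by a round cope (radius 9, 6 deep, mouth 17 wide) that fits the stop post; the +y end is square. Lies loose on the bench, on either side of the jig.
- rail_seat (a point): Point on the rail's centre line, 102 from the rail's origin towards -y and 2 beyond the tips of the hollowed end, at half height: where the stop post's axis is when the hollow bears on the post.
- rail_free_end (a point): Centre of the rail's square end face (100 from the rail's origin towards +y, at half height).
- jig: Drilling jig, fixed to the bench: plywood board 200 (x) by 310 (y) by 15 thick; origin at the centre of its underside; the rail slides on the board's waxed top. Far (+x) side: two fence blocks; +y end: drill plate with catch; -y end: round stop post. A home rail lies along the jig's y, hollowed end at -y, back against the fence. To lay it in clear of the plate, slant it over 0.45 rad, free end towards -x.
- rail_home (a point): Point on the board's top on the centre line of a home rail (jig x = 30, y = 0), 15 in front of the fence plane (jig x = 45). Two aluminium blocks form the fence, faces towards -x: one at jig y -80 to -42, 18 high above the board, one at y 42 to 78, 20.5 high. Between them the board is open, 55 deep behind the fence plane.
- drill_plate (a point): Centre of the underside of the steel drill plate (jig x = 33.5, y = 60), 20.5 above the board: the 18 high rail passes under it but cannot be put in from above there. The plate is 36 wide (jig y 42 to 78), 6 thick, sits on the second fence block and overhangs towards -x to jig x = -8. On it stand a drill bush and the catch's housing with a black knob, up to 80 above the bench (90 with the catch lifted).
- post_slot (a point): Middle of the stop post's slot, on the board's top (jig x = 30, y = -112). The post is a steel pin 16 across, 30 high above the board. The slot runs along the jig's y; the post is locked in it, for rails of other lengths, up to 20 either way from this point. Where it stands is not measured: it must be felt or seen. It does not move when pushed.
- catch_nose (a point): Bottom of the catch at its upright holding face, when the catch is down (jig x = 13.5, y = 60, 12 above the board): 1.5 in front of the front face of a home rail, 6 below its top. The catch is a brass bolt, 16 wide along y, hanging down through the drill plate; its -x side is a 30 degree bevel, 17 long. A rail that swings in lifts it, slides under it and is locked when it drops in front.
- catch (a joint): Height of the catch bolt above its lowest position, in m: 0 = down, 0.006 = riding on top of a rail, 0.012 = end of travel. A spring (3.5 N when down, 200 N/m) pushes it down. Pushing the rail past it takes roughly 5 to 11 N at the rail's front face, most while the bolt is being lifted.
- offcut: A bystander: a square-ended beech offcut of the same section, only 130 long (y), 30 wide, 18 high; origin centre of underside. It lies on the other side of the jig from the rail.
- tape_roll: A bystander: a roll of tape lying flat, 98 across, 24 high, between the robot and the jig; origin centre of underside.

How it is judged:
By the outcome, as a careful person would: the job done as asked, in the order asked, and still so for the second after the job is handed in, with the robot touching nothing.
It also fails if it takes over 61 s, if anything falls off the work surface, if the arm or the gripper's body presses on something with over 40 N, if the wrist force passes 120 N, or if a joint passes its speed limit or range.

## Working session

There is one attempt and no reset: what is moved stays moved. The work goes in short steps, Python scripts to look and compute and a shell command to move; the robot and the scene stay as the last step left them, time stands still between calls to the robot, and variables do not carry over. Pictures are saved under pics/ and viewed, about 8 in all and at most 12, crops included, and the job is handed in when it is done.

```bash
ls; mkdir -p pics
cat > h.py <<'E'
import numpy as np, cv2
from workcell import ctrl, optics
from scipy.spatial.transform import Rotation as R
def ray(cam,uv,info=None):
    i=info or optics.camera_info(cam); K=np.array(i["mtx"]); Rm=cv2.Rodrigues(np.array(i["rvec"],float))[0]; t=np.array(i["tvec"],float).ravel()
    x=(uv[0]-K[0,2])/K[0,0]; y=(uv[1]-K[1,2])/K[1,1]
    if cam=="wrist":
        r=np.hypot(x,y); d=np.array([x/r*np.sin(r),y/r*np.sin(r),np.cos(r)]) if r>1e-9 else np.array([0,0,1.])
    else: d=np.array([x,y,1.])
    return -Rm.T@t, Rm.T@d
def at(cam,uv,z,info=None):
    c,d=ray(cam,uv,info); return c+d*(z-c[2])/d[2]
def proj(cam,P,info=None):
    i=info or optics.camera_info(cam); K=np.array(i["mtx"]); Rm=cv2.Rodrigues(np.array(i["rvec"],float))[0]; t=np.array(i["tvec"],float).ravel()
    p=(Rm@np.atleast_2d(P).T).T+t
    if cam=="wrist":
        r=np.hypot(p[:,0],p[:,1]); th=np.arctan2(r,p[:,2]); xy=p[:,:2]/r[:,None]*th[:,None]
    else: xy=p[:,:2]/p[:,2:]
    return xy*[K[0,0],K[1,1]]+[K[0,2],K[1,2]]
def save(img,name): cv2.imwrite("pics/"+name,img[...,::-1])
E
python3 - <<'E'
from h import *
print(ctrl.state())
Z=dict(rail=0,rail_seat=.009,rail_free_end=.009,jig=0,rail_home=.015,drill_plate=.0355,post_slot=.015,catch_nose=.027,offcut=0,tape_roll=0)
ims=[]
for c in ("scene","side"):
    im=optics.read_camera(c); save(im,c+"0.png"); i=optics.camera_info(c); print(c,ray(c,(320,240)))
    for l,z in Z.items():
        for d in optics.place_of(l,c)[:2]:
            print(c,l,round(d["p"],2),np.round(d["uv"]),np.round(at(c,d["uv"],z),4)[:2])
E
```

```text
pics
{'clock': 0.0, 'q': array([-1.21531474e+00,  3.78054848e-01,  7.96217930e-02,  1.27438823e+00,
        3.59049226e-06,  1.46051029e+00]), 'qvel': array([ 1.71799412e-04, -1.49540163e-04,  8.02200948e-05,  1.38995015e-03,
       -1.21676754e-03,  2.29428798e-04]), 'effort': array([ 6.36659897e-04, -4.63598335e+01,  2.69877738e+01,  2.07076420e-02,
       -2.30301275e-04,  4.98512112e-07]), 'ee_pos': array([ 0.25802247, -0.51312655,  0.23036397]), 'tcp_rot': array([-3.13958039e+00, -2.26440750e-04,  4.65767391e-01]), 'ft_force': array([-0.33069423, -1.30889721, -0.56992533]), 'moment': array([0.0213891 , 0.01428164, 0.01500223]), 'finger_gap': 0.08524139925877418}
scene (array([-0.18722353,  0.44999418,  0.85429186]), array([ 0.63746461, -0.3811941 , -0.66963738]))
scene rail 0.96 [201. 328.] [0.5335 0.2953]
scene rail 0.52 [347. 221.] [ 0.648  -0.1263]
scene rail_seat 0.7 [179. 288.] [0.6491 0.2945]
scene rail_free_end 0.55 [224. 355.] [0.4442 0.2858]
scene jig 0.88 [323. 254.] [ 0.5832 -0.0169]
scene rail_home 0.56 [312. 238.] [ 0.6254 -0.0158]
scene drill_plate 0.56 [291. 243.]
[... 193 characters left out ...]
8. 315.] [0.3855 0.0011]
side (array([0.09760055, 0.73896404, 0.79382358]), array([ 0.37142294, -0.65619138, -0.65688471]))
side rail 0.62 [243. 327.] [0.5414 0.2919]
side rail_seat 0.97 [201. 307.] [0.6539 0.3026]
side rail_free_end 0.84 [282. 339.] [0.4456 0.2791]
side rail_free_end 0.37 [202. 306.] [0.6534 0.3002]
side jig 0.56 [296. 241.] [ 0.6012 -0.0143]
side jig 0.43 [275. 241.] [0.6502 0.0149]
side rail_home 0.68 [290. 234.] [ 0.6213 -0.0164]
side drill_plate 0.58 [275. 242.] [0.6214 0.0527]
side post_slot 0.72 [308. 213.] [ 0.6295 -0.1251]
side catch_nose 0.59 [282. 246.] [0.6025 0.0458]
side offcut 0.76 [372. 196.] [ 0.5151 -0.3178]
side tape_roll 0.77 [360. 272.] [ 0.396  -0.0029]
```

```bash
python3 -c "
import cv2,numpy as np
a=cv2.imread('pics/scene0.png');b=cv2.imread('pics/side0.png')
cv2.imwrite('pics/both0.png',cv2.resize(np.vstack([a,b]),(448,600)) if 0 else a)"
```

```text
(no output)
```

View pics/scene0.png

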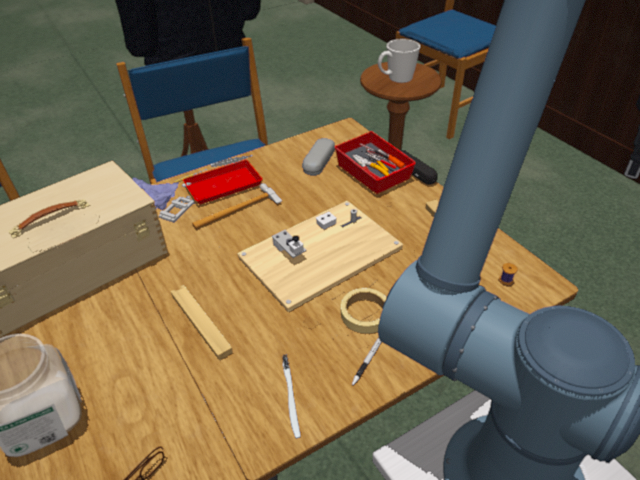

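View pics/side0.png

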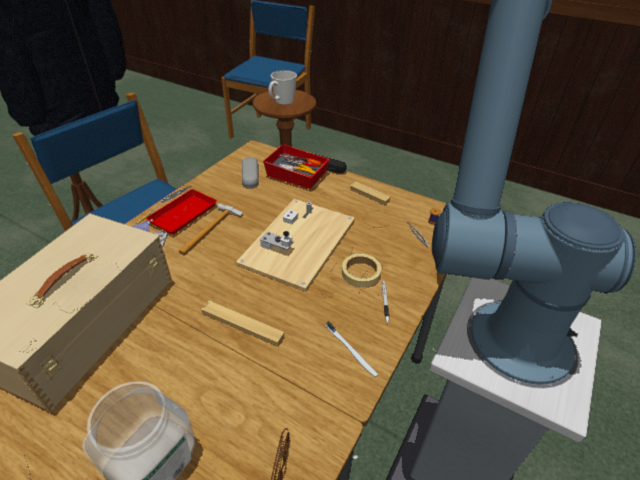

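Scene: jig at about (320,250), post (350,217), plate (290,243); rail at left (180,290)–(228,352), with its hollow at the far end; tape at (366,310). Side: the same layout, offcut at (370,195). Next I look from above the jig with the wrist camera.

```bash
cat >> h.py <<'E'
def rows(pos,yaw,info=True):
    s=ctrl.state(); p=np.array(s["ee_pos"]); T=R.from_euler("xyz",s["tcp_rot"])
    G=R.from_euler("xyz",[np.pi,0,yaw]); d=T.inv().apply(np.array(pos)-p)*100; a=(T.inv()*G).as_rotvec(degrees=True)
    print("rows",np.round(d,2),np.round(a,2),"grip gap",s["finger_gap"],"t",s["clock"]); return d,a
E
python3 -c "
from h import *
rows([0.54,0.0,0.34],1.67)"
```

```text
rows [ 48.25 -33.25 -10.87] [  0.   0. -69.] grip gap 0.08497461116760999 t 1.1
```

```bash
r="48.2,-33.2,-10.9,0,0,-69,-1"; python3 -m handwheel '[48.2,-33.2,-10.9,0,0,-69,-1,48.2,-33.2,-10.9,0,0,-69,-1,48.2,-33.2,-10.9,0,0,-69,-1,48.2,-33.2,-10.9,0,0,-69,-1,48.2,-33.2,-10.9,0,0,-69,-1,48.2,-33.2,-10.9,0,0,-69,-1,48.2,-33.2,-10.9,0,0,-69,-1,48.2,-33.2,-10.9,0,0,-69,-1,48.2,-33.2,-10.9,0,0,-69,-1,48.2,-33.2,-10.9,0,0,-69,-1,48.2,-33.2,-10.9,0,0,-69,-1,48.2,-33.2,-10.9,0,0,-69,-1,48.2,-33.2,-10.9,0,0,-69,-1,48.2,-33.2,-10.9,0,0,-69,-1,48.2,-33.2,-10.9,0,0,-69,-1,48.2,-33.2,-10.9,0,0,-69,-1]'
python3 - <<'E'
from h import *
c="wrist"; i=optics.camera_info(c); im=optics.read_camera(c); save(im,"w1.png"); print(ray(c,i["mtx"][:2,2] if hasattr(i["mtx"],"shape") else (320,240),i), i["mtx"])
Z=dict(rail=0,rail_seat=.009,rail_free_end=.009,jig=0,rail_home=.015,drill_plate=.0355,post_slot=.015,catch_nose=.027)
for l,z in Z.items():
    for d in optics.place_of(l,c)[:1]: print(l,round(d["p"],2),np.round(d["uv"]),np.round(at(c,d["uv"],z,i),4)[:2])
E
```

```text
clock: 2.7
ee_pos: [0.5392, -0.0019, 0.3402]
tcp_rot: [-3.141, 0.0, 1.668]
ft_force: [0.3, -0.0, 0.3]
finger_gap: 0.0855
(array([0.5308691 , 0.06880525, 0.48282066]), array([ 0.02563663, -0.27735184, -0.96042632])) [[371.64829954   0.         322.22477293]
 [  0.         371.64829954 238.84920414]
 [  0.           0.           1.        ]]
jig 0.95 [359. 201.] [ 0.5871 -0.0143]
rail_home 0.6 [384. 206.] [ 0.6179 -0.0147]
drill_plate 0.65 [393. 165.] [0.6196 0.0408]
post_slot 0.82 [379. 282.] [ 0.6269 -0.1203]
catch_nose 0.83 [380. 157.] [0.603  0.0483]
```

View pics/w1.png

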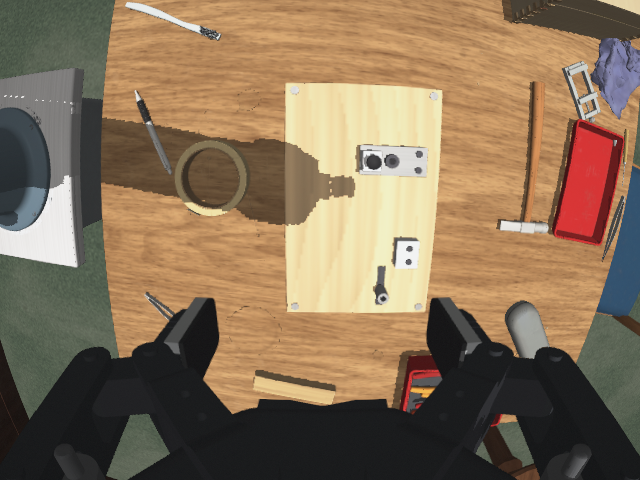

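Wrist picture: board corners (285,83), (442,90), (428,313), (287,312); plate at (393,162), fence block 1 at (406,254), post near (383,298) at the lower end of its slot. I fit the jig pose and overlay the model as a check.

```bash
cat > fit.py <<'E'
from h import *
from scipy.optimize import least_squares
c="wrist"; i=optics.camera_info(c); im=cv2.imread("pics/w1.png")
B=np.array([[-.1,.155,.015],[.1,.155,.015],[.1,-.155,.015],[-.1,-.155,.015]])
uv=np.array([[285,83],[442,90],[428,313],[287,312.]])
def W(P,x): P=np.atleast_2d(P); co,s=np.cos(x[2]),np.sin(x[2]); return np.c_[x[0]+co*P[:,0]-s*P[:,1],x[1]+s*P[:,0]+co*P[:,1],P[:,2]]
r=least_squares(lambda x:(proj(c,W(B,x),i)-uv).ravel(),[.59,-.015,.0]); x=r.x
print("jig",np.round(x,4),"res px",np.round(r.fun,1))
for n,p in dict(home=[.03,0,.015],plate=[.0335,.06,.0355],slot=[.03,-.112,.015],nose=[.0135,.06,.027]).items(): print(n,np.round(W(p,x)[0],4),np.round(proj(c,W(p,x),i)[0]))
y0,y1,x0,x1=75,320,275,450;S=2.4
cr=cv2.resize(im[y0:y1,x0:x1],None,fx=S,fy=S,interpolation=cv2.INTER_CUBIC)
def pl(P,col):
    q=(proj(c,W(P,x),i)-[x0,y0]+.5)*S-.5; cv2.polylines(cr,[np.int32(np.round(q))],True,col,1)
pl(B,(0,0,255))
pl([[-.008,.042,.0415],[-.008,.078,.0415],[.075,.078,.0415],[.075,.042,.0415]],(255,0,0))
pl([[.045,-.08,.033],[.045,-.042,.033],[.075,-.042,.033],[.075,-.08,.033]],(255,0,0))
for yy in (-.132,-.122,-.112): pl([[.03+.008*np.cos(a),yy+.008*np.sin(a),.045] for a in np.arange(0,6.3,.4)],(0,160,0) if yy!=-.122 else (255,0,255))
cv2.imwrite("pics/w1c.png",cr)
E
python3 fit.py
```

```text
jig [ 0.5922 -0.0155  0.0891] res px [ 0.   0.2  0.7 -0.7 -1.6 -0.6  0.8  1. ]
home [ 0.6221 -0.0128  0.015 ] [386. 206.]
plate [0.6202 0.0473 0.0355] [394. 161.]
slot [ 0.632  -0.1244  0.015 ] [381. 286.]
nose [0.6003 0.0455 0.027 ] [376. 160.]
```

View pics/w1c.png

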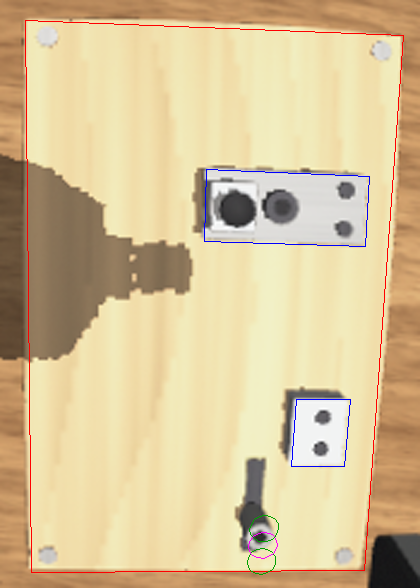

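The model overlay fits well; the post top sits at about jig y −0.117. Next I hover over the rail.

```bash
python3 -c "
from h import *
rows([0.54,0.29,0.23],3.17)
print(at('scene',(167,262),0),at('side',(172,275),0))"
```

```text
rows [28.94  2.9  11.03] [ 0.000e+00  1.000e-02 -8.596e+01] grip gap 0.08533323810458104 t 3.15
[7.47628645e-01 2.85976090e-01 1.11022302e-16] [0.79303791 0.2579712  0.        ]
```

```bash
python3 -m handwheel '[28.9,2.9,11,0,0,-86,-1,28.9,2.9,11,0,0,-86,-1,28.9,2.9,11,0,0,-86,-1,28.9,2.9,11,0,0,-86,-1,28.9,2.9,11,0,0,-86,-1,28.9,2.9,11,0,0,-86,-1,28.9,2.9,11,0,0,-86,-1,28.9,2.9,11,0,0,-86,-1,28.9,2.9,11,0,0,-86,-1,28.9,2.9,11,0,0,-86,-1,28.9,2.9,11,0,0,-86,-1,28.9,2.9,11,0,0,-86,-1,28.9,2.9,11,0,0,-86,-1]'
python3 - <<'E'
from h import *
c="wrist"; i=optics.camera_info(c); im=optics.read_camera(c); save(im,"w2.png")
import json; json.dump({k:np.array(v).tolist() for k,v in i.items()},open("i2.json","w"))
Z=dict(rail=0,rail_seat=.009,rail_free_end=.009)
for l,z in Z.items():
    for d in optics.place_of(l,c)[:1]: print(l,round(d["p"],2),np.round(d["uv"]),np.round(at(c,d["uv"],z,i),4)[:2])
E
```

```text
clock: 4.45
ee_pos: [0.5401, 0.2896, 0.2303]
tcp_rot: [-3.142, 0.0, -3.115]
ft_force: [-0.7, 0.8, -0.4]
finger_gap: 0.0853
rail 0.7 [323. 207.] [0.5423 0.2905]
rail_seat 0.73 [326. 306.] [0.6497 0.2965]
rail_free_end 0.71 [316. 112.] [0.4464 0.2816]
```

View pics/w2.png

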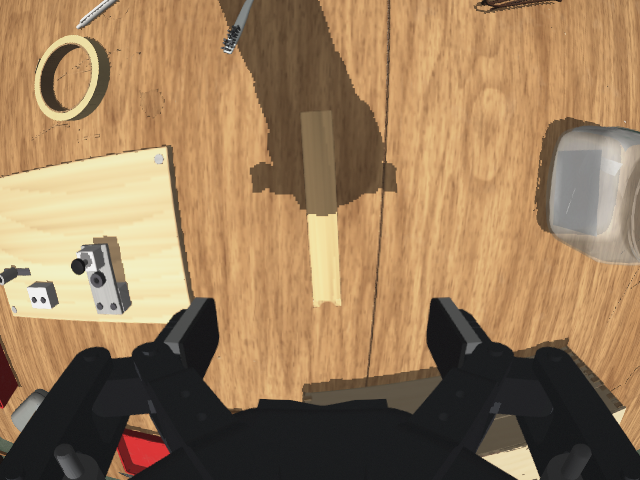

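The rail runs from (302–331,111) at the free end to (313–340,305) at the hollowed end, with nothing near it. I fit its pose and work out the grasp 5 mm on the free-end side of centre.

Run:
```python
from h import *
import json
from scipy.optimize import least_squares
i=json.load(open("i2.json")); c="wrist"
P=np.array([[-.015,.1,.018],[.015,.1,.018],[.015,-.1,.018],[-.015,-.1,.018]])
uv=np.array([[331,111],[302,112],[313,305],[340,304.]])
def W(P,x): co,s=np.cos(x[2]),np.sin(x[2]); return np.c_[x[0]+co*P[:,0]-s*P[:,1],x[1]+s*P[:,0]+co*P[:,1],P[:,2]]
for U in (uv,uv[[1,0,3,2]]):
    r=least_squares(lambda x:(proj(c,W(P,x),i)-U).ravel(),[.54,.29,1.63]); x=r.x
    print(x,np.round(r.fun,1))
    if abs(r.fun).max()<4:
        g=W(np.array([[0,.005,0]]),x)[0]; print(g); rows([g[0],g[1],.003],x[2]+np.pi/2)
```

```text
[0.54517283 0.28956618 1.64741536] [-30.6   0.5  30.3  -2.2  27.7   0.5 -27.5   2.8]
[0.54492306 0.28956623 1.64671096] [-1.5 -0.8  1.4 -1.5  0.6  1.3 -0.6  1.6]
[0.53993746 0.28918703 0.        ]
rows [ 2.000e-02 -3.000e-02  2.273e+01] [-0.01  0.01 -2.73] grip gap 0.08540152930836171 t 4.65
```

```bash
python3 -m handwheel '[0,0,4,0,0,-2.7,-1,0,0,8,0,0,-2.7,-1,0,0,12,0,0,-2.7,-1,0,0,16,0,0,-2.7,-1,0,0,19,0,0,-2.7,-1,0,0,21,0,0,-2.7,-1,0,0,22,0,0,-2.7,-1,0,0,22.6,0,0,-2.7,-1,0,0,22.7,0,0,-2.7,-0.5,0,0,22.7,0,0,-2.7,0,0,0,22.7,0,0,-2.7,1,0,0,22.7,0,0,-2.7,1,0,0,22.7,0,0,-2.7,1,0,0,22.7,0,0,-2.7,1,0,0,22.7,0,0,-2.7,1]' 60
```

```text
clock: 6.15
ee_pos: [0.5412, 0.29, 0.0046]
tcp_rot: [3.141, 0.003, -3.066]
ft_force: [0.5, -0.3, 6.2]
finger_gap: 0.0283
```

```bash
python3 -m handwheel '[0,0,-1,0,0,0,1,0,0,-4,0,0,0,1,0,0,-8,0,0,0,1,0,0,-12,0,0,0,1,0,0,-14,0,0,0,1,0,0,-14,0,0,0,1,0,0,-14,0,0,0,1]' 60
python3 -c "
from h import *
rows([0.5731,-.0305,0.14],2.11)"
```

```text
clock: 6.85
ee_pos: [0.5407, 0.2898, 0.1445]
tcp_rot: [3.141, 0.003, -3.066]
ft_force: [0.3, -0.5, -1.6]
finger_gap: 0.0286
rows [ -0.81 -32.18   0.43] [ 0.12  0.11 63.43] grip gap 0.028552889991542464 t 6.85
```

```bash
python3 -m handwheel '[-0.2,-4,0,0,0,8,1,-0.3,-8,0,0,0,16,1,-0.4,-12,0,0,0,24,1,-0.5,-16,0,0,0,32,1,-0.6,-20,0,0,0,40,1,-0.7,-24,0,0,0,48,1,-0.8,-28,0,0,0,56,1,-0.8,-31,0.3,0,0,62,1,-0.8,-32.2,0.4,0.1,0.1,63.4,1,-0.8,-32.2,0.4,0.1,0.1,63.4,1,-0.8,-32.2,0.4,0.1,0.1,63.4,1,-0.8,-32.2,0.4,0.1,0.1,63.4,1]' 60
python3 - <<'E'
from h import *
c="wrist"; i=optics.camera_info(c); im=optics.read_camera(c); s=ctrl.state()
x=(.5922,-.0155,.0891)
# predicted rail in hand and jig post
yaw=s["tcp_rot"][2]-np.pi/2; u=np.array([-np.sin(yaw),np.cos(yaw)]); n=np.array([u[1],-u[0]]); o=np.array(s["ee_pos"][:2])-.0038*u; zt=s["ee_pos"][2]-.0046
o3=im[...,::-1].copy()
Q=np.array([[*(o+a*n+b*u),zt+.018] for a,b in ((.015,.1),(-.015,.1),(-.015,-.1),(.015,-.1))])
cv2.polylines(o3,[np.int32(np.round(proj(c,Q,i)))],True,(0,0,255),1)
for yy in (-.107,-.117,-.127):
    co,sn=np.cos(x[2]),np.sin(x[2]); C=[[x[0]+co*X-sn*Y,x[1]+sn*X+co*Y,.045] for X,Y in ((.03+.008*np.cos(a),yy+.008*np.sin(a)) for a in np.arange(0,6.3,.3))]
    cv2.polylines(o3,[np.int32(np.round(proj(c,C,i)))],True,(255,0,255) if yy==-.117 else (0,160,0),1)
cv2.imwrite("pics/w3.png",o3[60:420,150:550].repeat(2,0).repeat(2,1)[:600])
cv2.imwrite("pics/w3full.png",im[...,::-1])
print(np.round(yaw,4),o)
for l,z in dict(rail_seat=zt+.009,rail_free_end=zt+.009,post_slot=.015,rail_home=.015).items():
    for d in optics.place_of(l,c)[:1]: 
        p=at(c,d["uv"],z,i)[:2]; print(l,round(d["p"],2),np.round(d["uv"]),p,"along/across",(p-o)@u,(p-o)@n)
E
```

```text
clock: 8.05
ee_pos: [0.5725, -0.0291, 0.1398]
tcp_rot: [-3.141, -0.001, 2.113]
ft_force: [-0.1, -0.6, -0.6]
finger_gap: 0.0283
0.5422 [ 0.57463027 -0.03239505]
rail_free_end 0.73 [324.  71.] [0.52280095 0.05223361] along/across 0.09923591621133085 -0.0007223162579062456
rail_home 0.92 [388. 245.] [ 0.61958895 -0.01261311] along/across -0.006256500438681888 0.0487182119597029
```

View pics/w3.png

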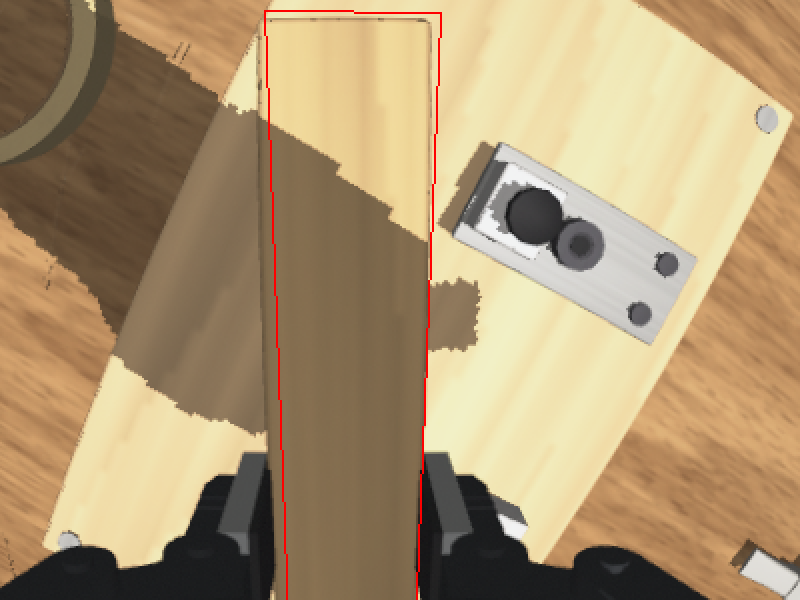

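The rail sits in the hand about as predicted; the free end at picture row ~70 reads slightly low, within calibration. Before laying it in I pin down the post with enlarged crops from the three views I already have.

Run:
```python
from h import *
import re
x=(.5922,-.0155,.0891)
# wrist pose at w1: rebuild from now: camera fixed in tool frame
s=ctrl.state(); i=optics.camera_info("wrist")
Rm=cv2.Rodrigues(np.array(i["rvec"],float))[0]; t=np.array(i["tvec"],float).ravel()
T=R.from_euler("xyz",s["tcp_rot"]).as_matrix(); p=np.array(s["ee_pos"])
Rc=Rm@T; tc=Rm@p+t      # tool->cam
T1=R.from_euler("xyz",[-3.141,0,1.668]).as_matrix(); p1=np.array([.5392,-.0019,.3402])
R1=Rc@T1.T; i1=dict(mtx=i["mtx"],rvec=cv2.Rodrigues(R1)[0].ravel(),tvec=tc-R1@p1)
import json; json.dump({k:np.array(v).tolist() for k,v in i1.items()},open("i1.json","w"))
out=[]
for c,f,inf in (("wrist","w1",i1),("scene","scene0",None),("side","side0",None)):
    im=cv2.imread(f"pics/{f}.png"); S=12
    def W(X,Y,Z): co,sn=np.cos(x[2]),np.sin(x[2]); return [x[0]+co*X-sn*Y,x[1]+sn*X+co*Y,Z]
    q0=proj(c,[W(.03,-.117,.04)],inf)[0].astype(int)-[11,16]
    cr=cv2.resize(im[q0[1]:q0[1]+32,q0[0]:q0[0]+22],None,fx=S,fy=S,interpolation=cv2.INTER_CUBIC)
    for z,col in ((.015,(255,0,0)),(.045,(255,0,255))):
        q=(proj(c,[W(.03+.008*np.cos(a),-.117+.008*np.sin(a),z) for a in np.arange(0,6.3,.2)],inf)-q0+.5)*S
        cv2.polylines(cr,[np.int32(q)],True,col,1)
    q=(proj(c,[W(.03,yy,.015) for yy in (-.14,-.084)],inf)-q0+.5)*S; cv2.polylines(cr,[np.int32(q)],False,(0,200,0),1)
    print(c,q0); out.append(cr)
cv2.imwrite("pics/post.png",np.hstack(out))
```

```text
wrist [373 280]
scene [341 194]
side [296 188]
```

View pics/post.png

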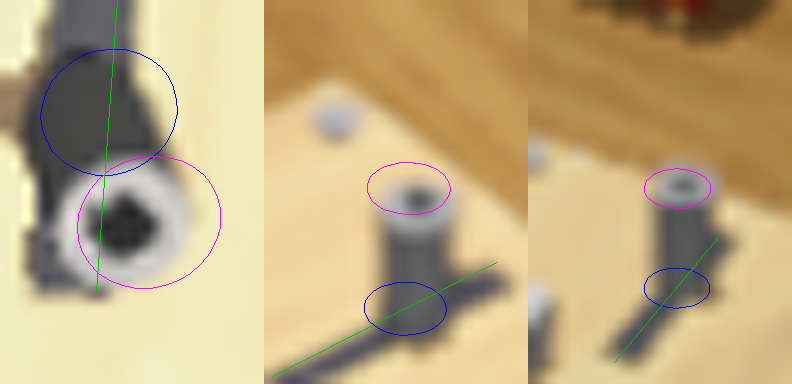

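Run:
```python
from h import *
import json
i1=json.load(open("i1.json")); x=(.5922,-.0155,.0891)
for c,uv,i in (("wrist",(382.7,298),i1),("scene",(353.1,210.2),None),("side",(308.4,203),None)):
    p=at(c,uv,.045,i)[:2]; co,s=np.cos(x[2]),np.sin(x[2]); d=p-x[:2]; print(c,p,"jig",co*d[0]+s*d[1],-s*d[0]+co*d[1])
# fence block 1 top corners in w1c (crop px) -> world, jig
for q in ((292,399),(292,467)): pass
```

```text
wrist [ 0.62948242 -0.12948209] jig 0.026992157852011228 -0.11684741527745537
scene [ 0.62884771 -0.12835689] jig 0.026460091826100915 -0.11567020880954329
side [ 0.63194058 -0.13091893] jig 0.029312708581585002 -0.11849729106117854
```

```bash
python3 -m handwheel '[0,-0.1,3,0,0,0,1,0,-0.22,6,0,0,0,1,0,-0.22,9,0,0,0,1,0,-0.22,10.6,0,0,0,1,0,-0.22,11.2,0,0,0,1,0,-0.22,11.2,0,0,0,1,0,-0.22,11.2,0,0,0,1]' 60
python3 - <<'E'
from h import *
s=ctrl.state(); print(s["ee_pos"],s["tcp_rot"],s["ft_force"],s["moment"])
out=[]
for c in ("scene","side"):
    im=optics.read_camera(c)[...,::-1]; q=proj(c,[[.605,-.08,.03]])[0].astype(int); x0,y0=q-[50,55]
    cr=cv2.resize(im[y0:y0+110,x0:x0+100],None,fx=4,fy=5.4*4/5.4,interpolation=cv2.INTER_CUBIC); out.append(cr)
cv2.imwrite("pics/a4.png",np.hstack(out))
E
```

```text
clock: 9.0
ee_pos: [0.5722, -0.031, 0.0295]
tcp_rot: [3.14, 0.001, 2.112]
ft_force: [0.8, -0.3, -0.1]
finger_gap: 0.0285
[ 0.5721982  -0.03096373  0.0295006 ] [3.13962520e+00 1.30401145e-03 2.11223269e+00] [ 0.76601543 -0.30190939 -0.10999279] [-0.00045758 -0.00639446  0.01756765]
```

View pics/a4.png

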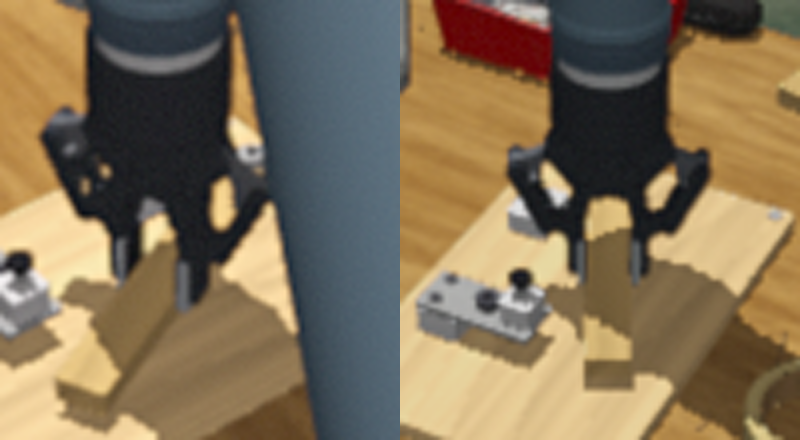

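The hand hides the post in both pictures; the rail hangs just above the board, clear of the plate. The rest goes by feel.

```bash
cat > st.py <<'E'
from h import *
s=ctrl.state(); T=R.from_euler("xyz",s["tcp_rot"]); 
print("t",round(s["clock"],2),"pos",np.round(s["ee_pos"]*1000,1),"yaw",round(s["tcp_rot"][2],4),"Ftool",np.round(T.inv().apply(s["ft_force"]),1),"Mtool",np.round(T.inv().apply(s["moment"]),3),"gap",round(s["finger_gap"]*1e3,1), "rp",np.round(s["tcp_rot"][:2],4))
E
python3 -m handwheel '[0,0,0.3,0,0,0,1,0,0,0.5,0,0,0,1,0,0,0.6,0,0,0,1,0,0,0.6,0,0,0,1]' >/dev/null; python3 st.py; python3 -m handwheel '[0,0,0.15,0,0,0,1,0,0,0.2,0,0,0,1,0,0,0.2,0,0,0,1]' >/dev/null; python3 st.py
```

```text
t 9.5 pos [572.3 -31.1  23.7] yaw 2.112 Ftool [-0.5  0.2  0.1] Mtool [-0.029  0.032  0.054] gap 28.3 rp [3.1392e+00 1.6000e-03]
t 9.8 pos [572.2 -31.1  21.5] yaw 2.112 Ftool [-0.3 -0.6  1.5] Mtool [-0.023  0.021 -0.048] gap 28.6 rp [3.1395e+00 1.4000e-03]
```

```bash
python3 -m handwheel '[0,0,0.1,0,0,0,1,0,0,0.1,0,0,0,1,0,0,0.1,0,0,0,1]' >/dev/null; python3 st.py; python3 -m handwheel '[0,0,0.1,0,0,0,1,0,0,0.1,0,0,0,1]' >/dev/null; python3 st.py
```

```text
t 10.1 pos [572.2 -31.   20.5] yaw 2.112 Ftool [ 0.2 -0.5  0.9] Mtool [ 0.047  0.036 -0.021] gap 28.1 rp [3.1395e+00 1.3000e-03]
t 10.3 pos [572.4 -31.1  19.7] yaw 2.1121 Ftool [ 0.9 -0.2 -1.2] Mtool [ 0.035 -0.019 -0.003] gap 28.6 rp [3.1392e+00 1.7000e-03]
```

```bash
python3 -m handwheel '[0,0,0.08,0,0,0,1,0,0,0.08,0,0,0,1]' >/dev/null; python3 st.py
```

```text
t 10.5 pos [572.8 -31.1  19.6] yaw 2.1121 Ftool [ 1.7 -1.4 -5.1] Mtool [ 0.276  0.23  -0.049] gap 28.5 rp [3.1385e+00 2.3000e-03]
```

```bash
python3 -m handwheel '[0,0,-0.05,0,0,0,1,-0.15,0,-0.05,0,0,0,1,-0.3,0,-0.05,0,0,0,1,-0.45,0,-0.05,0,0,0,1,-0.6,0,-0.05,0,0,0,1,-0.6,0,-0.05,0,0,0,1]' >/dev/null; python3 st.py;  python3 -m handwheel '[-0.1,0,0,0,0,0,1,-0.1,0,0,0,0,0,1]' >/dev/null; python3 st.py
```

```text
t 11.1 pos [576.  -36.5  20. ] yaw 2.1118 Ftool [0.4 0.3 1.3] Mtool [-0.025  0.003  0.02 ] gap 28.5 rp [3.1385e+00 2.3000e-03]
t 11.3 pos [576.2 -37.4  19.9] yaw 2.1116 Ftool [ 0.2 -0.6  0.7] Mtool [0.102 0.046 0.06 ] gap 28.6 rp [3.1391e+00 2.1000e-03]
```

```bash
for k in 1; do python3 -m handwheel '[-0.1,0,0,0,0,0,1,-0.1,0,0,0,0,0,1]' >/dev/null; python3 st.py;  python3 -m handwheel '[-0.08,0,0,0,0,0,1,-0.08,0,0,0,0,0,1]' >/dev/null; python3 st.py; done
```

```text
t 11.5 pos [576.3 -38.3  19.7] yaw 2.1114 Ftool [ 1.  -1.1  2.4] Mtool [0.175 0.146 0.155] gap 28.3 rp [3.1397e+00 1.5000e-03]
t 11.7 pos [576.3 -38.6  19.7] yaw 2.1115 Ftool [ 2.7 -0.8 -0.6] Mtool [0.194 0.449 0.12 ] gap 28.6 rp [3.1399e+00 3.0000e-04]
```

```bash
python3 -m handwheel '[0.1,0,0,0,0,0,1,0.1,-0.08,0,0,0,0,1,0.1,-0.08,0,0,0,0,1]' >/dev/null; python3 st.py;  python3 -m handwheel '[-0.1,0,0,0,0,0,1,-0.1,0,0,0,0,0,1]' >/dev/null; python3 st.py;  python3 -m handwheel '[-0.08,0,0,0,0,0,1,-0.08,0,0,0,0,0,1]' >/dev/null; python3 st.py
```

```text
t 12.0 pos [575.5 -38.3  19.8] yaw 2.1116 Ftool [-0.2 -0.   1.8] Mtool [-0.007  0.029 -0.001] gap 28.3 rp [3.1395e+00 1.1000e-03]
t 12.2 pos [575.9 -39.   19.7] yaw 2.1117 Ftool [ 1.4 -0.3  1.2] Mtool [-0.026  0.312 -0.044] gap 28.1 rp [3.1393e+00 5.0000e-04]
t 12.4 pos [575.9 -39.   19.7] yaw 2.1121 Ftool [ 4.4  1.5 -1.5] Mtool [-0.06   0.751  0.018] gap 28.5 rp [ 3.1393e+00 -1.1000e-03]
```

The hollow bears on the post at (0.6305, −0.1297), which matches the camera estimate, with the force purely axial at about 4 N. I start the swing about that point, easing the preload.

```bash
cat >> st.py <<'E'
F=T.inv().apply(s["ft_force"]); M=T.inv().apply(s["moment"]); x=T.apply([1,0,0])
seat=s["ee_pos"]-.1058*x; e=T.inv().apply(np.array([.6305,-.1297,0])-seat)*1000
print("Fpost lateral",round((.071*F[1]-M[2])/.177,1),"axial",round(F[0],1),"| post minus seat, tool x,y mm",np.round(e[:2],2))
E
python3 -m handwheel '[-0.034,0.277,0,0,0,1.5,1,-0.044,0.552,0,0,0,3,1,-0.063,0.828,0,0,0,4.5,1,-0.088,1.103,0,0,0,6,1,-0.088,1.103,0,0,0,6,1]' >/dev/null; python3 st.py
```

```text
t 12.9 pos [585.9 -33.7  19.6] yaw 2.0066 Ftool [ 4.1 -0.6 -1.9] Mtool [0.187 0.817 0.177] gap 28.4 rp [ 3.1394e+00 -1.8000e-03]
Fpost lateral -1.3 axial 4.1 | post minus seat, tool x,y mm [-0.07 -0.17]
```

```bash
python3 -m handwheel '[0,0.277,-0.02,0,0,1.5,1,-0.01,0.552,-0.02,0,0,3,1,-0.03,0.828,-0.02,0,0,4.5,1,-0.055,1.103,-0.02,0,0,6,1,-0.055,1.103,-0.02,0,0,6,1]' >/dev/null; python3 st.py
```

```text
t 13.4 pos [596.3 -29.5  19.7] yaw 1.9014 Ftool [3.2 0.1 1.1] Mtool [0.168 0.494 0.054] gap 28.3 rp [ 3.1398e+00 -2.1000e-03]
Fpost lateral -0.3 axial 3.2 | post minus seat, tool x,y mm [-0.13 -0.25]
```

```bash
python3 -m handwheel '[0,0.277,0,0,0,1.5,1,-0.01,0.552,0,0,0,3,1,-0.024,0.737,0,0,0,4,1,-0.024,0.737,0,0,0,4,1]' >/dev/null; python3 st.py; python3 -m handwheel '[0,0.277,0,0,0,1.5,1,-0.014,0.552,0,0,0,3,1,-0.014,0.552,0,0,0,3,1]' >/dev/null; python3 st.py
```

```text
t 13.8 pos [603.9 -27.2  19.6] yaw 1.8303 Ftool [ 3.9 -0.5 -0.3] Mtool [0.252 0.524 0.237] gap 28.3 rp [ 3.1393e+00 -2.3000e-03]
Fpost lateral -1.5 axial 3.9 | post minus seat, tool x,y mm [-0.16 -0.6 ]
t 14.1 pos [609.7 -25.8  19.7] yaw 1.7764 Ftool [ 3.6 -2.1 -0.1] Mtool [0.461 0.492 0.292] gap 28.4 rp [ 3.1389e+00 -2.5000e-03]
Fpost lateral -2.5 axial 3.6 | post minus seat, tool x,y mm [-0.19 -0.94]
```

```bash
python3 -m handwheel '[0,0.05,0,0,0,1,1,0,0.26,0,0,0,2,1,0,0.26,0,0,0,2,1]' >/dev/null; python3 st.py
python3 - <<'E'
from h import *
out=[]
for c in ("scene","side"):
    im=optics.read_camera(c)[...,::-1]; q=proj(c,[[.605,0.0,.03]])[0].astype(int); x0,y0=q-[50,60]
    out.append(cv2.resize(im[y0:y0+110,x0:x0+100],None,fx=4,fy=4,interpolation=cv2.INTER_CUBIC))
cv2.imwrite("pics/a5.png",np.hstack(out))
i=optics.camera_info("wrist"); im=optics.read_camera("wrist"); save(im,"w5.png")
E
```

```text
t 14.4 pos [613.  -25.2  19.7] yaw 1.7407 Ftool [ 1.9 -0.9  0.7] Mtool [0.236 0.447 0.108] gap 28.3 rp [ 3.1379e+00 -2.7000e-03]
Fpost lateral -1.0 axial 1.9 | post minus seat, tool x,y mm [-0.25 -0.5 ]
```

View pics/w5.png

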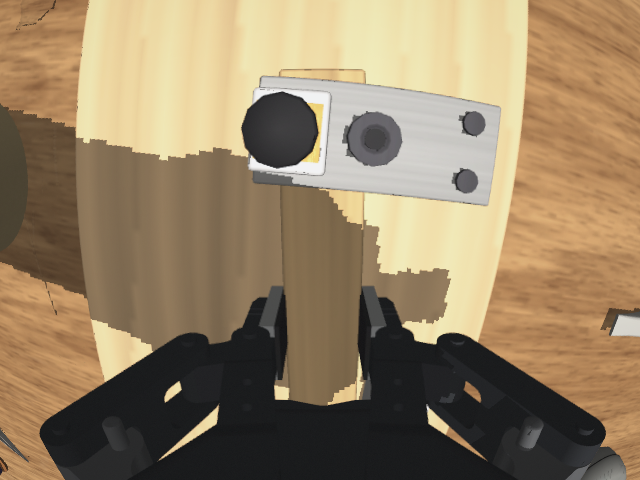

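The rail's free end (281–365, row 70) is well in under the plate and the bolt. On gently towards the fence.

```bash
python3 -m handwheel '[0,0.15,0,0,0,1,1,0,0.33,0,0,0,2,1,0,0.33,0,0,0,2,1]' >/dev/null; python3 st.py;python3 -m handwheel '[0,0.16,0,0,0,1,1,0,0.24,0,0,0,1.5,1,0,0.24,0,0,0,1.5,1]' >/dev/null; python3 st.py
```

```text
t 14.85 pos [616.7 -24.6  19.7] yaw 1.7054 Ftool [ 2.5 -0.8  2.4] Mtool [0.173 0.42  0.055] gap 28.2 rp [ 3.1372e+00 -2.9000e-03]
Fpost lateral -0.6 axial 2.5 | post minus seat, tool x,y mm [-0.29 -0.52]
t 15.15 pos [619.2 -24.2  19.7] yaw 1.6788 Ftool [ 3.4 -1.3  1.1] Mtool [ 0.261  0.455 -0.028] gap 28.6 rp [ 3.1372e+00 -3.0000e-03]
Fpost lateral -0.4 axial 3.4 | post minus seat, tool x,y mm [-0.33 -0.22]
```

```bash
python3 -m handwheel '[0,0.09,0,0,0,0.5,1,0,0.17,0,0,0,1,1,0,0.17,0,0,0,1,1]' >/dev/null; python3 st.py;python3 -m handwheel '[0,0.09,0,0,0,0.5,1,0,0.17,0,0,0,1,1,0,0.17,0,0,0,1,1]' >/dev/null; python3 st.py
```

```text
t 15.45 pos [621.3 -24.   19.7] yaw 1.6609 Ftool [ 1.9 -0.8  1. ] Mtool [ 0.134  0.386 -0.036] gap 28.5 rp [ 3.1366e+00 -3.1000e-03]
Fpost lateral -0.1 axial 1.9 | post minus seat, tool x,y mm [-0.33 -0.43]
t 15.75 pos [622.6 -23.9  19.8] yaw 1.6438 Ftool [ 1.3 -3.6 -1.4] Mtool [ 0.701  0.352 -0.419] gap 28.4 rp [ 3.1375e+00 -2.9000e-03]
Fpost lateral 0.9 axial 1.3 | post minus seat, tool x,y mm [-0.3   0.06]
```

```bash
python3 -m handwheel '[0,0.08,0,0,0,0.7,1,0,0.08,0,0,0,0.7,1,0,0.08,0,0,0,0.7,1]' >/dev/null; python3 st.py
python3 - <<'E'
from h import *
i=optics.camera_info("wrist"); im=optics.read_camera("wrist")[...,::-1]
a=cv2.resize(im[30:330,150:550],(560,420)); 
c="side"; im=optics.read_camera(c)[...,::-1]; q=proj(c,[[.605,.04,.03]])[0].astype(int); x0,y0=q-[30,40]
b=cv2.resize(im[y0:y0+105,x0:x0+60],(240,420),interpolation=cv2.INTER_CUBIC)
cv2.imwrite("pics/a6.png",np.hstack([a,b]))
E
```

```text
t 16.05 pos [622.5 -23.9  19.8] yaw 1.6335 Ftool [ 1.4 -4.6 -2.7] Mtool [ 0.984  0.315 -1.189] gap 28.5 rp [ 3.1391e+00 -2.7000e-03]
Fpost lateral 4.9 axial 1.4 | post minus seat, tool x,y mm [-0.38  1.28]
```

View pics/a6.png

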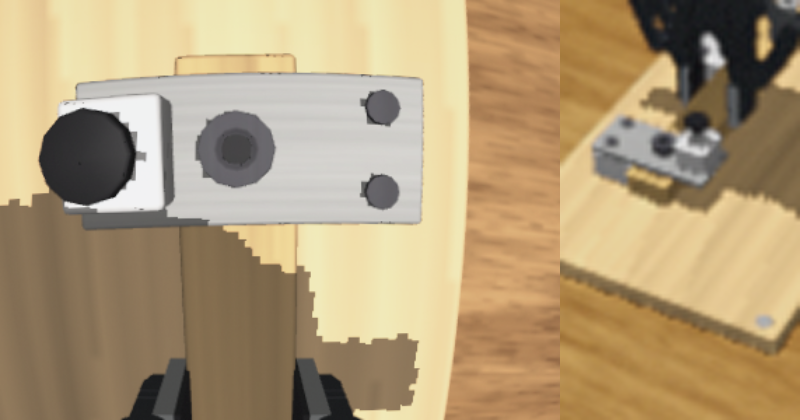

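```bash
python3 -m handwheel '[0,0.02,0,0,0,-0.5,1,0,0.02,0,0,0,-0.5,1]' >/dev/null; python3 st.py
python3 -m handwheel '[0,-0.08,0,0,0,-0.5,1,0,-0.16,0,0,0,-1,1,0,-0.16,0,0,0,-1,1]' >/dev/null; python3 st.py
```

```text
t 16.35 pos [622.5 -23.9  19.8] yaw 1.6421 Ftool [ 1.7 -3.1 -1.4] Mtool [ 0.784  0.318 -0.524] gap 28.6 rp [ 3.1395e+00 -2.6000e-03]
Fpost lateral 1.7 axial 1.7 | post minus seat, tool x,y mm [-0.4   0.39]
t 16.65 pos [621.8 -24.   20. ] yaw 1.659 Ftool [1.9 0.3 0.8] Mtool [-0.047  0.493  0.077] gap 28.6 rp [ 3.1377e+00 -2.6000e-03]
Fpost lateral -0.3 axial 1.9 | post minus seat, tool x,y mm [-0.29 -0.73]
```

```bash
python3 -m handwheel '[0,-0.06,0,0,0,-0.5,1,0,-0.1,0,0,0,-0.8,1,0,-0.1,0,0,0,-0.8,1]' >/dev/null; python3 st.py
```

```text
t 16.95 pos [621.9 -24.   20.1] yaw 1.6717 Ftool [3.4 3.2 3.7] Mtool [-0.644  0.688  0.836] gap 28.6 rp [ 3.1356e+00 -3.1000e-03]
Fpost lateral -3.4 axial 3.4 | post minus seat, tool x,y mm [-0.32 -2.2 ]
```

The catch holds: easing back by about 2 mm met about 6 N. I go back to flush against the fence with a light preload.

```bash
python3 -m handwheel '[0,0.05,0,0,0,0.9,1,0,0.1,0,0,0,1.7,1,0,0.1,0,0,0,1.7,1]' >/dev/null; python3 st.py;  python3 -m handwheel '[0,0.06,0,0,0,0,1,0,0.06,0,0,0,0,1]' >/dev/null; python3 st.py
```

```text
t 17.25 pos [622.5 -23.9  20.1] yaw 1.6433 Ftool [ 2.4 -1.2  0.1] Mtool [ 0.133  0.378 -0.376] gap 28.5 rp [ 3.1365e+00 -2.9000e-03]
Fpost lateral 1.6 axial 2.4 | post minus seat, tool x,y mm [-0.37  0.25]
t 17.45 pos [622.5 -23.9  20.1] yaw 1.6438 Ftool [ 2.1 -1.8 -0.8] Mtool [ 0.306  0.42  -0.411] gap 28.3 rp [ 3.1376e+00 -2.6000e-03]
Fpost lateral 1.6 axial 2.1 | post minus seat, tool x,y mm [-0.36  0.17]
```

```bash
python3 -m handwheel '[0,0.1,0,0,0,-0.3,1,0,0.14,0,0,0,-0.3,1,0,0.14,0,0,0,-0.3,1]' >/dev/null; python3 st.py
```

```text
t 17.75 pos [622.7 -23.9  19.7] yaw 1.6488 Ftool [ 2.3 -4.7 -1.5] Mtool [ 0.965  0.278 -0.154] gap 28.4 rp [ 3.14e+00 -2.40e-03]
Fpost lateral -1.0 axial 2.3 | post minus seat, tool x,y mm [-0.3 -0.5]
```

```bash
python3 -m handwheel '[0,0.02,-0.05,0,0,0.1,1,0,0,-0.05,0,0,0.1,0.3,0,0,-0.05,0,0,0.1,0.1,0,0,-0.05,0,0,0.1,-0.1,0,0,-0.05,0,0,0.1,-0.3,0,0,-0.05,0,0,0.1,-0.3]' 20 >/dev/null; python3 st.py
python3 -m handwheel '[0,0,-2,0,0,0,-0.3,0,0,-5,0,0,0,-0.3,0,0,-9,0,0,0,-0.3,2,0,-14,0,0,0,-0.3,3,0,-18,0,0,0,-0.3,4,0,-20,0,0,0,-0.3,4,0,-20,0,0,0,-0.3]' >/dev/null; python3 st.py
python3 - <<'E'
from h import *
c="wrist"; s=ctrl.state(); i=optics.camera_info(c); im=optics.read_camera(c); save(im,"w7.png")
import json; json.dump({k:np.array(v).tolist() for k,v in i.items()},open("i7.json","w"))
for l,z in dict(rail_seat=.024,rail_free_end=.024,rail=.015,rail_home=.015,drill_plate=.0355,post_slot=.015,catch_nose=.027).items():
    for d in optics.place_of(l,c)[:1]: print(l,round(d["p"],2),np.round(d["uv"]),np.round(at(c,d["uv"],z,i),4)[:2])
E
```

```text
t 18.35 pos [623.4 -24.2  20.6] yaw 1.6468 Ftool [0.5 0.  0.3] Mtool [-0.031 -0.054  0.011] gap 55.5 rp [ 3.1387e+00 -1.9000e-03]
Fpost lateral -0.1 axial 0.5 | post minus seat, tool x,y mm [ 0.07 -1.  ]
t 19.05 pos [622.4  16.1 225.3] yaw 1.6483 Ftool [0.4 0.3 0.2] Mtool [ 0.017  0.006 -0.033] gap 55.4 rp [ 3.1301e+00 -8.0000e-04]
Fpost lateral 0.3 axial 0.4 | post minus seat, tool x,y mm [-40.42  -5.83]
rail_seat 0.75 [316. 345.] [ 0.6271 -0.1321]
rail_free_end 0.96 [318. 153.] [0.6152 0.0694]
rail 0.78 [317. 250.] [ 0.6215 -0.0266]
drill_plate 0.62 [320. 180.] [0.6187 0.0455]
post_slot 0.71 [316. 331.] [ 0.6262 -0.1191]
catch_nose 0.85 [302. 175.] [0.6015 0.0478]
```

```bash
python3 -c "
import cv2
im=cv2.imread('pics/w7.png'); cv2.imwrite('pics/w7c.png',cv2.resize(im[60:360,240:440],None,fx=2,fy=2,interpolation=cv2.INTER_CUBIC))"
```

```text
(no output)
```

View pics/w7c.png

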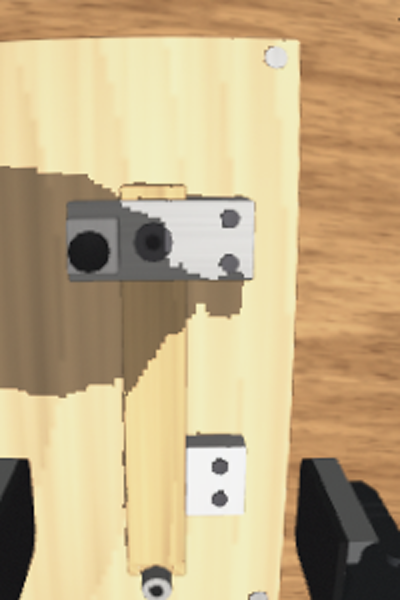

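Rail edge (186, rows 190–570) lies on fence block 1 and the post (156,585) sits in the hollow; the knob is down. I finish with a light nudge from the open hand at mid-rail (between both blocks, slightly towards the post) to make sure of flush and snug.

```bash
python3 -c "
from h import *
rows([.6229,-.0245,.0215],1.645)"
```

```text
rows [-4.    0.09 19.75] [ 0.01 -0.13  0.07] grip gap 0.05530242674738017 t 19.45
```

```bash
python3 -m handwheel '[-2,0.1,5,0,0,0,-0.3,-4,0.1,9,0,0,0,-0.3,-4,0.1,13,0,0,0,-0.3,-4,0.1,16,0,0,0,-0.3,-4,0.1,18.5,0,0,0,-0.3,-4,0.1,19.6,0,0,0,-0.3,-4,0.1,19.6,0,0,0,-0.3]' >/dev/null; python3 st.py
python3 -m handwheel '[0,0.3,0,0,0,0,-0.3,0,0.6,0,0,0,0,-0.3,0,0.9,0,0,0,0,-0.3,0,1.1,0,0,0,0,-0.3,0,1.1,0,0,0,0,-0.3]' >/dev/null; python3 st.py
```

```text
t 20.15 pos [621.1 -24.4  20.9] yaw 1.6459 Ftool [-0.3 -1.2 -0.2] Mtool [ 0.028 -0.025  0.006] gap 55.4 rp [-3.1374 -0.0032]
Fpost lateral -0.5 axial -0.3 | post minus seat, tool x,y mm [0.02 1.56]
t 20.65 pos [633.1 -23.6  21.6] yaw 1.646 Ftool [-0.5  1.4  0.8] Mtool [-0.038  0.028 -0.066] gap 55.9 rp [-3.139e+00 -2.900e-03]
Fpost lateral 0.9 axial -0.5 | post minus seat, tool x,y mm [  0.15 -10.48]
```

Contact is expected about 2.5 mm further on.

```bash
python3 -m handwheel '[0,0.1,0,0,0,0,-0.3,0,0.2,0,0,0,0,-0.3,0,0.2,0,0,0,0,-0.3]' >/dev/null; python3 st.py
python3 -m handwheel '[0,0.08,0,0,0,0,-0.3,0,0.08,0,0,0,0,-0.3]' >/dev/null; python3 st.py
python3 -m handwheel '[0,0.08,0,0,0,0,-0.3,0,0.08,0,0,0,0,-0.3]' >/dev/null; python3 st.py
```

```text
t 20.95 pos [635.2 -23.5  21.6] yaw 1.6461 Ftool [0.2 0.4 0.1] Mtool [-0.027  0.012  0.014] gap 55.5 rp [-3.1391e+00 -2.9000e-03]
Fpost lateral 0.1 axial 0.2 | post minus seat, tool x,y mm [  0.15 -12.58]
t 21.15 pos [635.4 -23.4  21.4] yaw 1.6461 Ftool [ 0.9 -0.9 -1.4] Mtool [ 0.311 -0.003  0.018] gap 55.8 rp [-3.1379e+00 -2.9000e-03]
Fpost lateral -0.5 axial 0.9 | post minus seat, tool x,y mm [  0.1  -12.79]
t 21.35 pos [635.4 -23.4  21.1] yaw 1.646 Ftool [-0.2 -3.1 -0. ] Mtool [ 0.525  0.004 -0.046] gap 55.3 rp [-3.1364e+00 -2.9000e-03]
Fpost lateral -1.0 axial -0.2 | post minus seat, tool x,y mm [  0.09 -12.76]
```

```bash
python3 -m handwheel '[-0.08,0.12,0,0,0,0,-0.3,-0.15,0.12,0,0,0,0,-0.3,-0.15,0.12,0,0,0,0,-0.3]' >/dev/null; python3 st.py
```

```text
t 21.65 pos [635.5 -24.4  20.5] yaw 1.646 Ftool [ 1.7 -4.8 -0.4] Mtool [0.954 0.359 0.026] gap 55.7 rp [-3.1341 -0.004 ]
Fpost lateral -2.1 axial 1.7 | post minus seat, tool x,y mm [  1.07 -12.75]
```

```bash
python3 -m handwheel '[0,-0.4,-0.05,0,0,0,-0.3,0,-0.9,-0.05,0,0,0,-0.3,0,-1.3,-0.05,0,0,0,-0.3,0,-1.3,-0.05,0,0,0,-0.3,0,-1.3,-3,0,0,0,-0.3,0,-1.3,-7,0,0,0,-0.3,1,-1.3,-11,0,0,0,-0.3,4,-1.3,-15,0,0,0,-0.3,4,-1.3,-20,0,0,0,-0.3,4,-1.3,-20,0,0,0,-0.3,4,-1.3,-20,0,0,0,-0.3]' >/dev/null; python3 st.py
python3 - <<'E'
from h import *
im=optics.read_camera("wrist"); a=cv2.resize(im[60:360,240:440,::-1],None,fx=2,fy=2,interpolation=cv2.INTER_CUBIC)
c="side"; im=optics.read_camera(c)[...,::-1]; b=cv2.resize(im[150:300,190:290],None,fx=4,fy=4,interpolation=cv2.INTER_CUBIC)
save(im[...,::-1],"side9.png")
b=cv2.resize(im[160:310,220:320],None,fx=4,fy=4,interpolation=cv2.INTER_CUBIC)
cv2.imwrite("pics/end.png",np.hstack([a,b]))
E
```

```text
t 22.75 pos [622.8  13.8 222.9] yaw 1.6463 Ftool [0.4 0.1 0.5] Mtool [-0.035  0.023 -0.015] gap 55.5 rp [-3.1393e+00 -3.0000e-03]
Fpost lateral 0.1 axial 0.4 | post minus seat, tool x,y mm [-38.57  -2.6 ]
```

View pics/end.png

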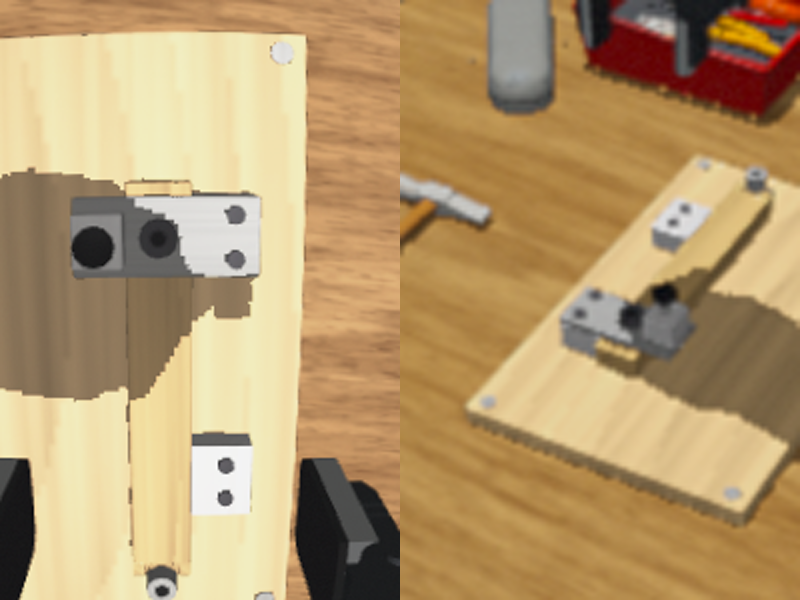

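The rail lies along fence block 1 (191, rows 445–515), the hollow sits on the post (161,580), the free end is under the plate (row 185), and the knob is down. The robot touches nothing.

```bash
python3 -c "
from workcell import close_job
print(close_job())"
```

```text
the job is handed in; nothing more can be done
None
```

The rail is loaded in the jig and the job is handed in. It took about 23 s of robot time.

**What I did:** I laid the rail slantwise on the board and slid its hollow onto the post. The first touch was about 1 mm off to one side (about 1–3 N), so I backed off, shifted sideways and re-seated it. I then swung it about the post, with about 2–4 N along the rail on the post, until it met the fence. After that I let go and gave it a light nudge (3–5 N) towards the fence and the post.

**What the last checks showed:**
- **Catch:** pulling the rail back about 2 mm met roughly 6 N, so the catch has dropped in front of it. I then pushed the rail back against the fence. I did not notice the catch lifting on the way in; the forces stayed lower than expected.
- **Fence:** the nudge stopped at once, and the final picture shows the rail on the first fence block. The second block is hidden under the plate, so I judged that one only by feel.
- **Post:** the final pictures show the post in the hollow. They cannot show a gap much under 1 mm.
- **Sideways force at the post:** one slight over-turn at the fence gave an estimated 5 N on the hollow for a moment, and I eased it off straight away. The catch pull-back gave about 3 N.
- **Offcut and tape roll:** I moved nothing near them, but did not check them again at the end.

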